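# Push a loaded ware tray across the gap between two stands

### The job

Two low wooden stands stand end to end with a gap between them; on one of them is a plywood tray with a plaster mould half in it. Push this tray across the gap on to the other stand, until the whole tray rests there, square with the stand and roughly in its middle, with the mould half still standing in the tray. Slide it all the way: do not lift it, and do not let it tip or sag into the gap.

Things in the scene. Friction and masses are not known exactly. Their poses are not given: they have to be found in the camera images.
- tray: loaded plywood tray, 130 mm wide (x), 170 mm long (y, within 7 degrees of the line between the stands at the start), 0.25 to 0.5 kg. End walls (outer faces at y +-85 mm) 36 mm high, 8 mm thick; side walls 24 mm high; floor 8 mm thick; lower end edges rounded. Origin: centre of its underside, 60 mm above the bench. A like but empty tray lies on the bench as a bystander
- mould_half: white plaster mould half, a block 66 x 105 x 50 mm (x, y, z), 0.32 kg, standing loose within 15 mm of the middle of the tray, its long side along the tray's length. Origin: centre of its underside; its top is 58 mm above the tray's underside
- start_stand: the stand that bears the tray at the start (on the left or the right): fixed, flat wooden top 200 mm (x) by 220 mm (y), 60 mm above the bench, edges rounded to 6 mm, dark steel legs. Origin: under its centre, at the height of the bench. The other stand lies on its +y or -y side: the line from this origin to the other's is the way to push
- other_stand: the stand on which the tray must end: fixed, the same shape and size, top also 60 mm above the bench, parallel to the first and in line with it along y within 10 mm. Between the ends of the tops is an open gap of 50 to 65 mm. Origin: under its centre, at the height of the bench

How it is judged:
By the outcome, as a careful person would: the job done as asked, in the order asked, and still so for the second after the job is handed in, with the robot touching nothing.
It also fails if it takes over 40 s, if anything falls off the work surface, if the arm or the gripper's body presses on something with over 40 N, if the wrist force passes 120 N, or if a joint passes its speed limit or range.

### The arm

A 6-joint arm with a two-finger parallel gripper is mounted at the origin on a cart in front of the work surface, level with it; the furniture and walls round the work are solid. World frame = base frame: x ahead of the robot, y to its left, z up, the work surface at z = 0. Lengths are in mm, angles in degrees, forces in N, time in s.
With the tool pointing down it reaches from about 350 to 850 mm from the base axis. Payload 8.1 kg.
Tool frame: the origin (TCP) lies midway between the tips of the shut fingers; the grasp point (between the pads) lies 19 mm behind it; z points along the fingers, y is the line along which they close (so a half turn about z gives the same grasp; the last joint's range is limited). The gripper opens to 85 mm and grips with 20 to 120 N. Pads are 22 mm wide; open, the fingers measure 114 mm over their backs; the gripper's body (76 mm by 85 mm) begins 54 mm behind the grasp point. The pads swing forward as they close: fully open they stand 13 mm farther back than shut.
Start: joints at [-72.559, 7.471, 85.268, -0, 87.261, -4.893], TCP at [228.022, -554.988, 231.292] pointing down, gripper open.
Joint ranges: [-169.43, 169.43], [-51.17, 129.36], [1.28, 143.12], [-76.62, 256.62], [0, 156.53], [-152.29, 152.29]. Speed limits (degrees/s): [136.94, 136.94, 159.86, 180, 180, 180].

### API

Orientations are given as [roll, pitch, yaw] about the fixed x, y, z axes, in that order (R = Rz(yaw) Ry(pitch) Rx(roll)).
In Python, from bench import r gives the robot as it stands.
- The arm moves only by the tool shift_gripper, called after "Call:" in YAML: its name, and indented under it one key for each argument. Schema: {"type":"object","properties":{"deltas":{"type":"array","items":{"type":"array","items":{"type":"array","items":{"type":"number"},"minItems":7,"maxItems":7},"minItems":1,"maxItems":8},"minItems":1,"maxItems":1},"clamp_n":{"type":"number"},"only":{"type":"string"},"quiet":{"type":"boolean"},"lines":{"type":"string"}},"required":["deltas"],"additionalProperties":false}. deltas is a list that holds a single list of rows (three levels of brackets), with 1 to 8 rows, each of 7 numbers: a rotation vector rx, ry, rz in parts of the range, where 1.0 means 180 degrees, then dx, dy, dz in a scale on which 1.0 is 500 mm, then the finger opening in mm; each row is the pose to reach, as a shift and turn from the pose commanded when the call began, along the tool's axes at that moment; what a row does not reach only later rows make up. A row lasts 1/8 s, in which the tool goes at most 62.5 mm and 10.7 degrees, less where a joint would pass 70% of its speed; a pose out of reach is approached as far as the arm can. The fingers move at their own pace and stop on an object; clamp_n is the grip in N (left out, the last holds). Time passes only in rows, so rows that do not move let the fingers close. The tool returns the time, the measured TCP pose, the force, the opening and the grip force at its end. only (a regular expression) keeps the lines of the reply that match it, lines (a string "A,B") keeps lines A to B, and quiet returns only ok. A shift or turn number past 1, either way, is cut back to 1. Input that does not fit is refused with a message, and nothing moves.
- r.sense(): the state, without advancing time (a new reading comes with each control period).
- r.snapshot(name): name is "scene" or "top" or "wrist"; returns a dict with "pixels" (480x640x3 uint8, blue, green, red), "fx", "fy", "cx", "cy" (pixels), "pose" (4x4, takes a point from camera to world coordinates). Camera axes: x right, y up, looking along -z (the intrinsics and any distortion apply to the point x, -y, -z); pixel columns grow to the right and rows downward; lengths in mm; the calibration is good to about 2 mm. A picture is of the moment at which its call begins. There is no depth.
- r.hand_in(): hands the job in; it is judged then, once.
The state is a dict: "time": time; "joint_pos": joint angles; "qd": joint speeds; "joint_efforts": joint torques, N m; "tool_pos": TCP position; "tcp_rot": TCP orientation; "ft_force": force on the tool from outside, world axes, zero at the start; "wrist_torque": the same for the moment, N m; "finger_gap": finger opening in mm; "grip_force": force on a finger pad.
Only numpy, scipy, OpenCV 4.12 (cv2) and the standard library are available. Lean on these libraries where they do the work, as an engineer would, in place of code of your own. Each camera call takes 0.05 s, during which the arm holds its last target. There are 200 camera calls.

## Working session

There is one attempt and no reset: what is moved stays moved. The work goes in short steps, Python scripts to look and compute and a tool call to move; the robot and the scene stay as the last step left them, time stands still between calls to the robot, and variables do not carry over. Pictures are saved under pics/ and viewed, at most 10 in all, crops included, and the job is handed in when it is done.

```bash
ls; mkdir -p pics; python3 - <<'E'
from bench import r
import cv2
for n in("top","scene"):
    s=r.snapshot(n);cv2.imwrite(f"pics/{n}0.png",s["pixels"]);print(n,s["fx"],s["fy"],s["cx"],s["cy"],s["pose"],[k for k in s])
s=r.sense();print(s["tool_pos"],s["tcp_rot"],s["time"],s["ft_force"])
E
```

```text
bench.py
pics
top 446.811979412077 446.811979412077 316.27935878856704 235.89202401427846 [[-2.82152513e-02  9.86860839e-01 -1.59089859e-01  3.84159849e+02]
 [-9.99358562e-01 -3.13601442e-02 -1.72917702e-02  2.39131223e+01]
 [-2.20536518e-02  1.58499921e-01  9.87112664e-01  9.19747155e+02]
 [ 0.00000000e+00  0.00000000e+00  0.00000000e+00  1.00000000e+00]] ['pixels', 'fx', 'fy', 'cx', 'cy', 'pose']
scene 611.2006822853346 611.2006822853346 322.95843562557747 247.95038218229126 [[-6.69281393e-01  4.36899975e-01 -6.00983218e-01  7.00226300e+00]
 [-7.42872940e-01 -4.08955203e-01  5.29995695e-01  4.79888455e+02]
 [-1.42201082e-02  8.01170427e-01  5.98267277e-01  5.78532755e+02]
 [ 0.00000000e+00  0.00000000e+00  0.00000000e+00  1.00000000e+00]] ['pixels', 'fx', 'fy', 'cx', 'cy', 'pose']
[ 227.8690371  -554.48858879  230.31399829] [-1.79900011e+02 -8.38443292e-03  2.23335514e+01] 0.1 [-0.0882515   0.03365859  1.03836408]
```

View pics/top0.png

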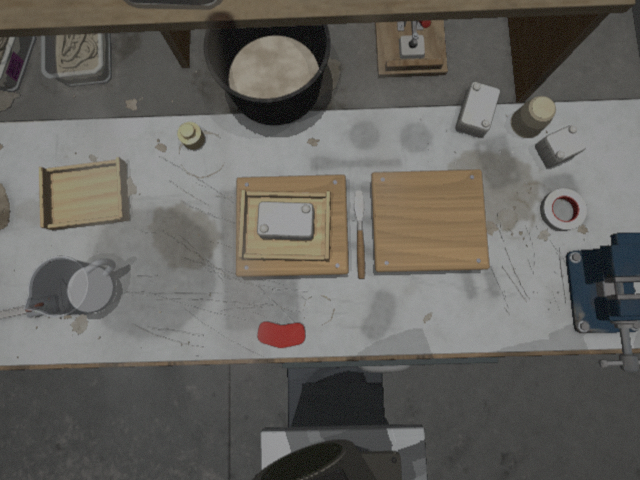

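View pics/scene0.png

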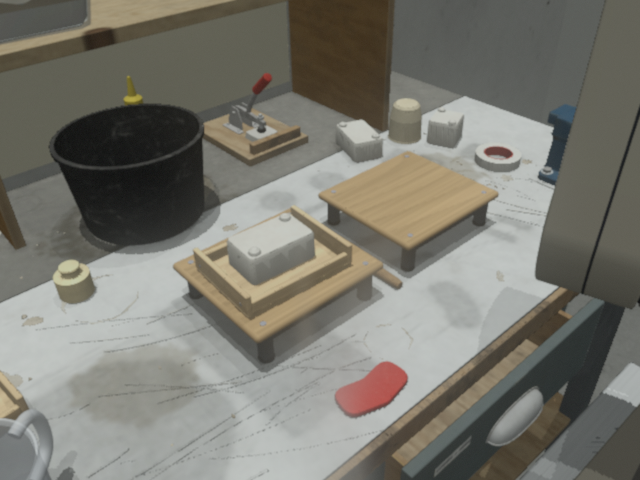

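The top view shows the loaded tray on the left (+y) stand, at about (240–330, 192–262), with the mould at (258–313, 202–238). The empty target stand is at (372–488, 170–272), so the push goes towards −y. Next I'll take a close crop and a colour mask.

```bash
cat > h.py <<'E'
import numpy as np,cv2
from bench import r
def ray(s,u,v):
    d=np.array([(u-s["cx"])/s["fx"],-(v-s["cy"])/s["fy"],-1]);P=s["pose"]
    return P[:3,3],P[:3,:3]@d
def onz(s,u,v,z):
    o,d=ray(s,u,v);return o+d*(z-o[2])/d[2]
def tri(a,b):
    A=[];y=[]
    for s,(u,v) in (a,b):
        o,d=ray(s,u,v);d=d/np.linalg.norm(d);M=np.eye(3)-np.outer(d,d);A.append(M);y.append(M@o)
    return np.linalg.lstsq(np.vstack(A),np.hstack(y),rcond=None)[0]
E
python3 - <<'E'
from h import *
for n,(x0,y0,w,hh) in {"top":(225,160,275,125),"scene":(165,145,345,225)}.items():
    s=r.snapshot(n);I=s["pixels"];H=cv2.cvtColor(I,cv2.COLOR_BGR2HSV)
    for u,v in ([(430,220),(245,185),(290,255),(245,225),(325,225)] if n=="top" else [(410,200),(200,290)]): print(n,u,v,H[v,u])
    f=min(800//w*1.0,600//hh) 
    f=min(800/w,600/hh)
    cv2.imwrite(f"pics/{n}c.png",cv2.resize(I[y0:y0+hh,x0:x0+w],None,fx=f,fy=f,interpolation=cv2.INTER_CUBIC));print(f)
    # edges of wood (saturated)
    m=((H[...,1]>60)&(H[...,0]<25)).astype(np.uint8);m[:y0]=0;m[y0+hh:]=0;m[:,:x0]=0;m[:,x0+w:]=0
    for c in cv2.findContours(m,0,2)[0]:
        if cv2.contourArea(c)>2000:
            q=cv2.approxPolyDP(cv2.convexHull(c),6,True)[:,0];print(cv2.contourArea(c),q.tolist())
            print([onz(s,*p,60).round(0)[:2].tolist() for p in q])
E
```

```text
top 430 220 [ 16 100 132]
top 245 185 [ 30   2 121]
top 290 255 [ 19  79 135]
top 245 225 [19 52 79]
top 325 225 [ 17  76 127]
2.909090909090909
10710.5 [[344, 176], [346, 273], [236, 274], [238, 178]]
[[642.0, -20.0], [449.0, -16.0], [453.0, 196.0], [645.0, 192.0]]
10949.5 [[480, 170], [487, 268], [375, 269], [373, 173]]
[[645.0, -289.0], [450.0, -285.0], [455.0, -72.0], [646.0, -77.0]]
scene 410 200 [ 19  85 173]
scene 200 290 [ 18  81 138]
2.318840579710145
10020.5 [[400, 281], [257, 342], [174, 265], [293, 208]]
[[404.0, -5.0], [443.0, 201.0], [639.0, 196.0], [637.0, -15.0]]
9132.5 [[497, 193], [410, 249], [319, 196], [406, 152]]
[[447.0, -281.0], [442.0, -67.0], [635.0, -68.0], [639.0, -280.0]]
```

View pics/topc.png

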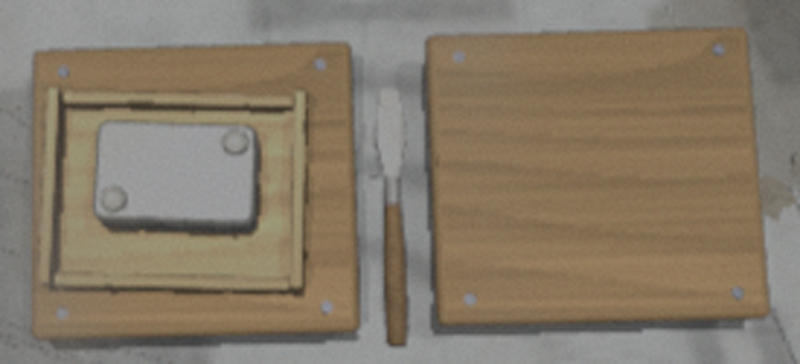

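View pics/scenec.png

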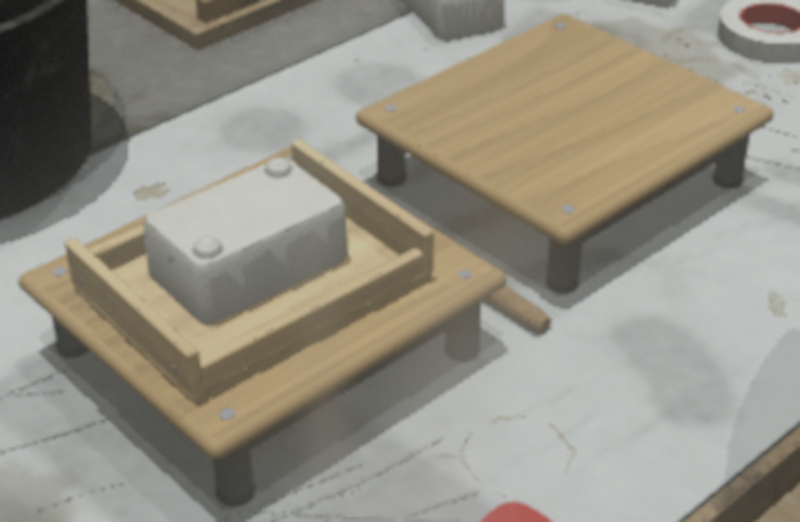

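The crops show the screws of both stands, the outer rim corners of the tray, and the mould's top with its two knobs. I'll triangulate these points across the two views.

```bash
python3 - <<'E'
from h import *
T=r.snapshot("top");S=r.snapshot("scene")
t=lambda p:(225+(p[0]+.5)/2.90909-.5,160+(p[1]+.5)/2.90909-.5)
s=lambda p:(165+(p[0]+.5)/2.31884-.5,145+(p[1]+.5)/2.31884-.5)
P={"o++":((459,56),(392,108)),"o+-":((718,49),(560,25)),"o--":((738,293),(740,110)),"o-+":((470,299),(568,209)),
"s++":((64,72),(60,271)),"s-+":((62,313),(228,414)),"s--":((327,307),(465,273)),
"tray++":((49,89),(68,241)),"tray-+":((42,287),(193,357)),"tray+-":((304,91),(298,143)),"tray--":((302,292),(432,236)),
"knob+-":((235,142),(278,166)),"knob-+":((113,199),(206,245))}
for k,(a,b) in P.items():
    z=60 if k[0] in"os" else 96 if k[0]=="t" else 120
    print(k,tri((T,t(a)),(S,s(b))).round(1),onz(T,*t(a),z).round(1),onz(S,*s(b),z).round(1))
for k,a in {"s+-":(320,64)}.items():print(k,onz(T,*t(a),60).round(1))
print("mould top",[onz(T,*t(a),118).round(1)[:2].tolist() for a in((98,122),(257,127),(252,224),(94,216))])
print("edges at z57: start -y",onz(T,*t((356,190)),57).round(1),"other +y",onz(T,*t((431,180)),57).round(1),"start +y",onz(T,*t((33,200)),57).round(1),"other -y",onz(T,*t((757,180)),57).round(1))
E
```

```text
o++ [632.8 -96.3  58.2] [632.9 -95.5  60. ] [629.8 -94.8  60. ]
o+- [ 631.8 -271.5   59. ] [ 631.8 -271.    60. ] [ 630.4 -270.3   60. ]
o-- [ 465.2 -271.5   57.4] [ 465.3 -270.3   60. ] [ 462.6 -268.1   60. ]
o-+ [466.7 -94.4  58.5] [466.7 -94.1  60. ] [465.3 -92.9  60. ]
s++ [631.2 174.8  58.9] [631.  174.7  60. ] [629.7 175.4  60. ]
s-+ [465.3 176.4  58.9] [465.6 176.6  60. ] [463.8 176.6  60. ]
s-- [4.641e+02 3.000e-01 5.970e+01] [464.3   0.5  60. ] [4.635e+02 4.000e-01 6.000e+01]
tray++ [609.2 177.9  95. ] [609.5 178.3  96. ] [607.3 178.1  96. ]
tray-+ [479.7 183.7  93.8] [479.2 183.   96. ] [477.8 185.2  96. ]
tray+- [603.7  11.1  90.3] [602.5  11.5  96. ] [596.3  16.4  96. ]
tray-- [472.4  17.8  91.2] [471.  17.  96.] [468.8  23.2  96. ]
knob+- [566.1  56.4 111.8] [564.5  56.3 120. ] [556.   63.7 120. ]
knob-+ [531.9 134.7 112.3] [530.5 133.7 120. ] [523.2 140.5 120. ]
s+- [ 6.306e+02 -6.000e-01  6.000e+01]
mould top [[580.8, 143.0], [574.2, 42.2], [512.2, 47.1], [520.5, 146.0]]
edges at z57: start -y [542.9 -21.9  57. ] other +y [548.2 -72.6  57. ] start +y [543.1 196.6  57. ] other -y [ 541.1 -290.4   57. ]
```

Measured positions:

| Item | Position |
|---|---|
| Start stand centre | about (548, 88) |
| Other stand centre | about (549, −183), yaw about 0 |
| Gap | about 51 mm |
| Tray centre | about (541, 98), yaw about −2.4° |
| Mould centre | (547, 94) |

Triangulated heights are 57–60 mm for the stand tops and 90–95 mm for the tray rim, which agrees with the text within the error.

Plan: hold the open fingers spread along x and push the +y end wall with them, moving towards −y.

The rows are not in the units I measure in: shifts go in shares of 500 mm and turns go in shares of 180 degrees. I convert before sending: -300 mm is -0.6, 230 mm is 0.46, -67.7 degrees is -0.3761.

Call:
shift_gripper:
  deltas:
    - [[0,0,-0.0444,0.06,-0.06,0,85],[0,0,-0.0944,0.14,-0.14,0,85],[0,0,-0.1444,0.22,-0.224,0,85],[0,0,-0.1944,0.3,-0.306,0,85],[0,0,-0.2444,0.38,-0.386,0,85],[0,0,-0.2944,0.46,-0.468,0,85],[0,0,-0.3389,0.53,-0.54,0,85],[0,0,-0.3761,0.59,-0.6,0,85]]

```text
time: 1.3
tool_pos: [387.4, -163.6, 231.5]
tcp_rot: [180.0, 0.0, 90.3]
ft_force: [0.2, 0.0, -0.4]
finger_gap: 85.2
grip_force: 0.0
```

To row units: 388 mm is 0.776, 157 mm is 0.314.

Call:
shift_gripper:
  deltas:
    - [[0,0,0,0.09,0.036,0,85],[0,0,0,0.2,0.08,0,85],[0,0,0,0.31,0.126,0,85],[0,0,0,0.42,0.17,0,85],[0,0,0,0.53,0.216,0,85],[0,0,0,0.64,0.26,0,85],[0,0,0,0.73,0.298,0,85],[0,0,0,0.776,0.314,0.04,85]]

```text
time: 2.3
tool_pos: [545.2, 225.6, 212.7]
tcp_rot: [179.8, -0.1, 90.2]
ft_force: [-0.0, 0.7, -0.4]
finger_gap: 85.0
grip_force: 0.0
```

Call:
shift_gripper:
  deltas:
    - [[0,0,0,0,0,0.06,85],[0,0,0,0,0,0.14,85],[0,0,0,0,0,0.21,85],[0,0,0,0,0,0.25,85],[0,0,0,0,0,0.25,85]]

```text
time: 2.92
tool_pos: [542.5, 222.3, 84.8]
tcp_rot: [-179.8, 0.1, 90.0]
ft_force: [-1.1, -0.4, 0.0]
finger_gap: 85.1
grip_force: 0.0
```

```bash
python3 - <<'E'
from h import *
for n in("scene",):
    cv2.imwrite(f"pics/{n}1.png",r.snapshot(n)["pixels"][100:420,100:527])
E
```

```text
(no output)
```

View pics/scene1.png

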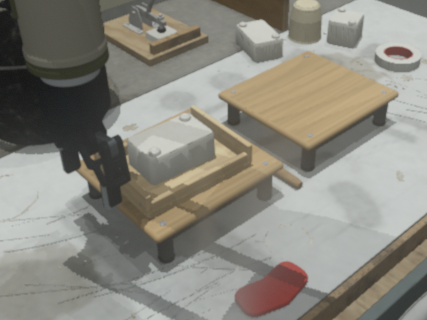

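The picture shows the open fingers behind the tray's +y end wall, at about (65–125, 140–205) in the crop, clear of the tray and the mould. I'll go down and come up to contact slowly.

To row units: 26 mm is 0.052, -24 mm is -0.048.

Call:
shift_gripper:
  deltas:
    - [[0,0,0,0,0,0.02,85],[0,0,0,0,0,0.04,85],[0,0,0,0,0,0.052,85],[0,0,0,-0.014,0,0.052,85],[0,0,0,-0.028,0,0.052,85],[0,0,0,-0.036,0,0.052,85],[0,0,0,-0.042,0,0.052,85],[0,0,0,-0.048,0,0.052,85]]

```text
time: 3.98
tool_pos: [543.8, 198.5, 60.5]
tcp_rot: [180.0, -0.0, 90.0]
ft_force: [-0.6, 0.3, 0.3]
finger_gap: 85.2
grip_force: 0.0
```

Call:
shift_gripper:
  deltas:
    - [[0,0,0,-0.006,0,0,85],[0,0,0,-0.012,0,0,85],[0,0,0,-0.018,0,0,85],[0,0,0,-0.024,0,0,85],[0,0,0,-0.03,0,0,85],[0,0,0,-0.034,0,0,85]]

```text
time: 4.72
tool_pos: [543.7, 181.6, 60.4]
tcp_rot: [180.0, -0.0, 90.0]
ft_force: [-0.4, 4.1, 1.6]
finger_gap: 84.7
grip_force: 2.2
```

To row units: -38 mm is -0.076, -36 mm is -0.072.

Call:
shift_gripper:
  deltas:
    - [[0,0,0,-0.008,0,0,85],[0,0,0,-0.018,0,0,85],[0,0,0,-0.03,0,0,85],[0,0,0,-0.042,0.001,0,85],[0,0,0,-0.054,0.002,0,85],[0,0,0,-0.064,0.002,0,85],[0,0,0,-0.072,0.002,0,85],[0,0,0,-0.076,0.002,0,85]]

```text
time: 5.72
tool_pos: [544.7, 143.5, 60.3]
tcp_rot: [180.0, -0.0, 90.0]
ft_force: [1.4, 4.0, 1.1]
finger_gap: 85.4
grip_force: 2.3
```

```bash
python3 - <<'E'
from h import *
for n in("top","scene"):
    s=r.snapshot(n)["pixels"];cv2.imwrite(f"pics/{n}2.png",cv2.resize(s[145:370,165:510] if n=="scene" else s[160:285,225:500],None,fx=2.31884 if n=="scene" else 2.90909,fy=2.31884 if n=="scene" else 2.90909,interpolation=2))
E
```

```text
(no output)
```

View pics/top2.png

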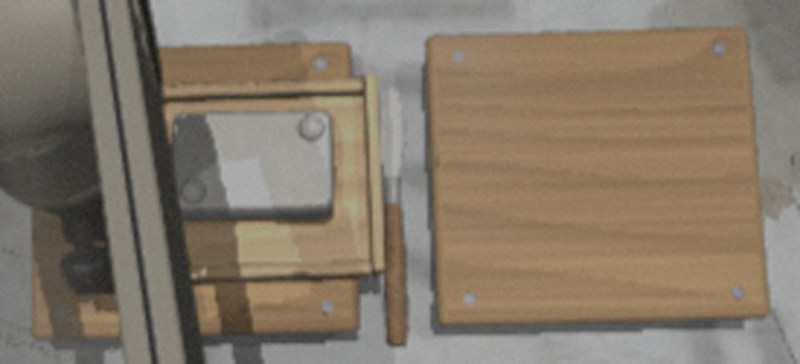

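View pics/scene2.png

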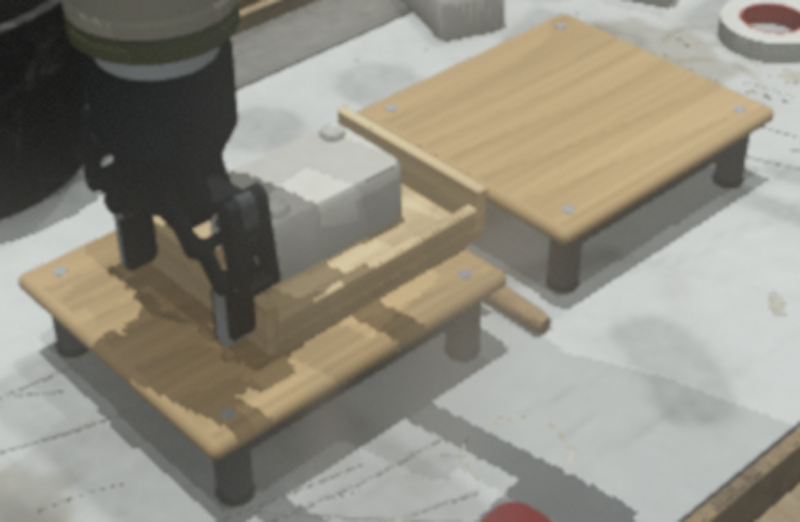

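The front wall's outer corners are at (375, 75) and (382, 272) in the top crop, and the mould is upright. I'll work out the tray's pose.

```bash
cat >> h.py <<'E'
t=lambda p:(225+(p[0]+.5)/2.90909-.5,160+(p[1]+.5)/2.90909-.5)
E
python3 - <<'E'
from h import *
T=r.snapshot("top")
for p in((375,75),(382,272)):print(onz(T,*t(p),96).round(1))
print(r.sense()["tool_pos"])
E
```

```text
[611.6 -35.2  96. ]
[482.2 -34.3  96. ]
[544.76669574 143.26577175  60.31049023]
```

The tray is square and centred at about (547, 48), so about 231 mm remain with +2 mm in x. Continuing across the gap.

To row units: -46 mm is -0.092, -40 mm is -0.08.

Call:
shift_gripper:
  deltas:
    - [[0,0,0,-0.008,0,0,85],[0,0,0,-0.02,0,0,85],[0,0,0,-0.032,0,0,85],[0,0,0,-0.044,0,0,85],[0,0,0,-0.056,0,0,85],[0,0,0,-0.068,0,0,85],[0,0,0,-0.08,0.001,0,85],[0,0,0,-0.092,0.001,0,85]]

```text
time: 6.88
tool_pos: [545.3, 97.3, 60.3]
tcp_rot: [180.0, -0.0, 90.0]
ft_force: [-0.2, 5.1, 1.7]
finger_gap: 84.8
grip_force: 2.4
```

Call:
shift_gripper:
  deltas:
    - [[0,0,0,-0.012,0,0,85],[0,0,0,-0.024,0,0,85],[0,0,0,-0.036,0,0,85],[0,0,0,-0.048,0,0,85],[0,0,0,-0.06,0.001,0,85],[0,0,0,-0.07,0.001,0,85],[0,0,0,-0.078,0.001,0,85],[0,0,0,-0.08,0.001,0,85]]

```text
time: 7.88
tool_pos: [545.8, 57.4, 60.3]
tcp_rot: [-180.0, 0.0, 90.0]
ft_force: [0.1, 5.7, 1.3]
finger_gap: 85.1
grip_force: 2.5
```

```bash
python3 - <<'E'
from h import *
for n in("scene",):
    s=r.snapshot(n)["pixels"];cv2.imwrite(f"pics/{n}3.png",cv2.resize(s[145:370,165:510],None,fx=2.31884,fy=2.31884,interpolation=2))
E
```

```text
(no output)
```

View pics/scene3.png

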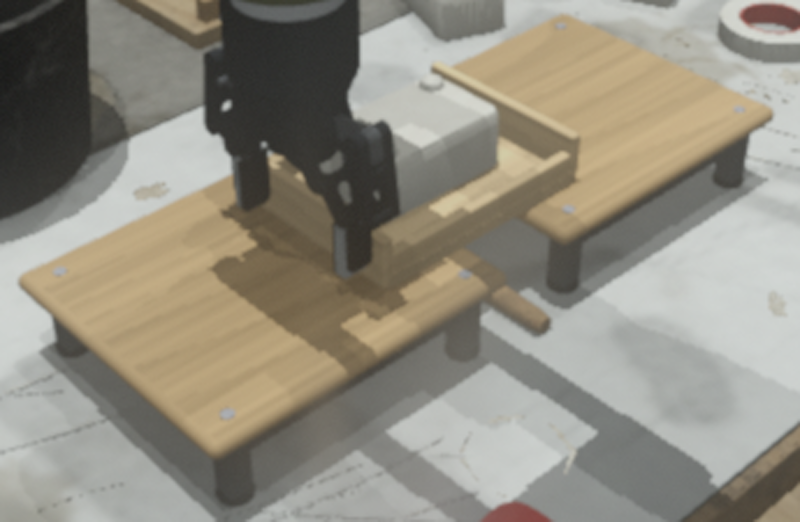

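The tray now bridges the gap level, with its front wall at about (435–578, 65–150) over the other stand and the mould upright. 145 mm remain.

To row units: -46 mm is -0.092, -40 mm is -0.08.

Call:
shift_gripper:
  deltas:
    - [[0,0,0,-0.008,0,0,85],[0,0,0,-0.02,0,0,85],[0,0,0,-0.032,0,0,85],[0,0,0,-0.044,0,0,85],[0,0,0,-0.056,0,0,85],[0,0,0,-0.068,0,0,85],[0,0,0,-0.08,0.001,0,85],[0,0,0,-0.092,0.001,0,85]]

```text
time: 8.93
tool_pos: [546.3, 11.7, 60.3]
tcp_rot: [-180.0, -0.0, 90.0]
ft_force: [0.2, 5.4, 1.7]
finger_gap: 85.0
grip_force: 2.6
```

Call:
shift_gripper:
  deltas:
    - [[0,0,0,-0.012,0,0,85],[0,0,0,-0.024,0,0,85],[0,0,0,-0.036,0,0,85],[0,0,0,-0.048,0,0,85],[0,0,0,-0.06,0,0,85],[0,0,0,-0.072,0,0,85],[0,0,0,-0.084,0,0,85],[0,0,0,-0.096,0.001,0,85]]

```text
time: 9.93
tool_pos: [546.6, -36.3, 60.3]
tcp_rot: [-180.0, -0.0, 90.0]
ft_force: [-1.0, 4.6, 2.8]
finger_gap: 84.6
grip_force: 2.7
```

Call:
shift_gripper:
  deltas:
    - [[0,0,0,-0.012,0,0,85],[0,0,0,-0.024,0,0,85],[0,0,0,-0.036,0,0,85],[0,0,0,-0.048,0,0,85],[0,0,0,-0.06,0,0,85],[0,0,0,-0.072,0,0,85],[0,0,0,-0.082,0,0,85],[0,0,0,-0.086,0,0,85]]

```text
time: 10.92
tool_pos: [546.7, -79.3, 60.3]
tcp_rot: [-180.0, -0.0, 90.0]
ft_force: [-0.8, 5.1, 4.0]
finger_gap: 84.9
grip_force: 2.8
```

```bash
python3 - <<'E'
from h import *
for n in("top",):
    s=r.snapshot(n)["pixels"];cv2.imwrite(f"pics/{n}4.png",cv2.resize(s[160:285,225:500],None,fx=2.90909,fy=2.90909,interpolation=2))
E
```

```text
(no output)
```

View pics/top4.png

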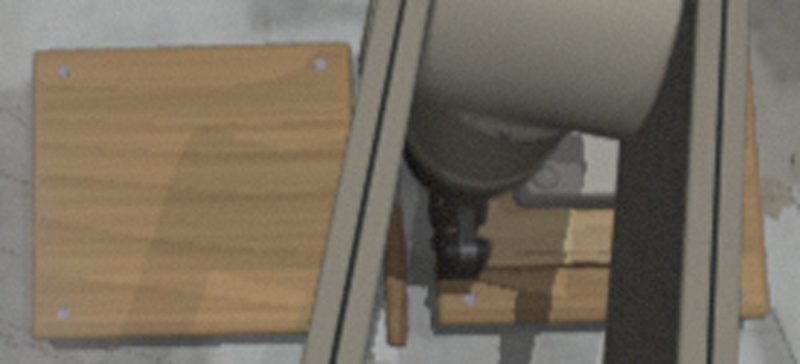

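The arm hides the tray in this view. By the finger position, about 8 mm remain, so I'll finish the push, back off, rise and look.

To row units: 30 mm is 0.06, 16 mm is 0.032.

Call:
shift_gripper:
  deltas:
    - [[0,0,0,-0.006,0,0,85],[0,0,0,-0.012,0,0,85],[0,0,0,-0.016,0,0,85],[0,0,0,-0.016,0,0,85],[0,0,0,-0.008,0,0,85],[0,0,0,0.008,0,0,85],[0,0,0,0.032,0,0,85],[0,0,0,0.06,0,0,85]]

```text
time: 11.98
tool_pos: [546.7, -48.4, 60.2]
tcp_rot: [-180.0, 0.0, 90.0]
ft_force: [0.3, 0.0, -0.5]
finger_gap: 85.2
grip_force: 0.0
```

Call:
shift_gripper:
  deltas:
    - [[0,0,0,0,0,-0.04,85],[0,0,0,0,0,-0.12,85],[0,0,0,0,0,-0.22,85],[0,0,0,0.08,0,-0.28,85],[0,0,0,0.2,0,-0.28,85],[0,0,0,0.32,0,-0.28,85],[0,0,0,0.44,0,-0.28,85],[0,0,0,0.5,0,-0.28,85]]

```text
time: 12.98
tool_pos: [545.6, 204.6, 200.3]
tcp_rot: [-180.0, -0.0, 90.2]
ft_force: [-0.1, 0.3, 0.0]
finger_gap: 85.2
grip_force: 0.0
```

```bash
python3 - <<'E'
from h import *
for n in("top",):
    s=r.snapshot(n)["pixels"];cv2.imwrite(f"pics/{n}5.png",cv2.resize(s[160:285,225:500],None,fx=2.90909,fy=2.90909,interpolation=2))
E
```

```text
(no output)
```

View pics/top5.png

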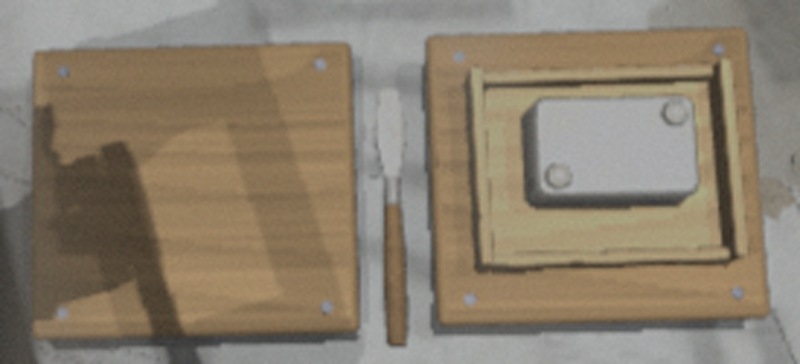

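The tray lies wholly on the other stand, with rim corners at (471, 69), (480, 267), (730, 60) and (745, 255). The mould stands in it. I'll check the numbers.

```bash
python3 - <<'E'
from h import *
T=r.snapshot("top")
q=np.array([onz(T,*t(p),96) for p in((471,69),(480,267),(730,60),(745,255))]);print(q.round(1),q.mean(0).round(1),"yaw",np.degrees(np.arctan2((q[:2]-q[2:]).sum(0)[0],(q[:2]-q[2:]).sum(0)[1])))
print(r.sense()["qd"])
E
```

```text
[[ 613.5  -97.8   96. ]
 [ 483.5  -96.6   96. ]
 [ 613.8 -265.8   96. ]
 [ 485.9 -264.4   96. ]] [ 549.2 -181.2   96. ] yaw -0.46317230385636254
[-3.43543709 -0.86724401  1.0421859  -1.45589392  0.26990854 -2.78036079]
```

The tray is centred at (549, −181) against the stand's (549, −183), with yaw within 0.5°. The arm needs a moment to settle before I hand in.

Call:
shift_gripper:
  deltas:
    - [[0,0,0,0,0,0,85],[0,0,0,0,0,0,85],[0,0,0,0,0,0,85],[0,0,0,0,0,0,85]]

```text
time: 13.58
tool_pos: [546.9, 200.0, 200.4]
tcp_rot: [180.0, -0.0, 90.0]
ft_force: [1.0, 0.4, -0.3]
finger_gap: 85.1
grip_force: 0.0
```

```bash
python3 -c "from bench import r;print(r.hand_in())"
```

```text
the job is handed in; nothing more can be done
None
```

I slid the tray across the gap on to the other stand and handed the job in at 13.6 s; it rests wholly there, about 2 mm off centre and within 0.5° of square, with the mould half still standing in it.

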